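Swap the lift-off door of the desktop cabinet

ROBOT

A 6-joint arm with a two-finger parallel gripper is mounted at the origin on a cart in front of the work surface, level with it; the furniture and walls round the work are solid. World frame = base frame: x ahead of the robot, y to its left, z up, the work surface at z = 0. Lengths are in m, angles in rad, forces in N, time in s.
With the tool pointing down it reaches from about 0.3 to 0.775 m from the base axis. Payload 14.6 kg.
Tool frame: the origin (TCP) lies midway between the tips of the shut fingers; the grasp point (between the pads) lies 19 mm behind it (grasp_offset is the distance from the TCP to the grasp point, in m); z points along the fingers, y is the line along which they close (so a half turn about z gives the same grasp; the last joint's range is limited). The gripper opens to 94 mm and grips with 3 to 60 N. Pads are 16 mm wide; open, the fingers measure 119 mm over their backs; the gripper's body (75 mm by 177 mm) begins 78 mm behind the grasp point.
Start: joints at [-1.368, 0.3, 1.521, -0, 1.321, -0.067], TCP at [0.147, -0.53, 0.205] pointing down, gripper open.
Joint ranges: [-3.03, 3.03], [-0.79, 2.21], [0.23, 2.52], [-1.04, 4.18], [0, 3.07], [-2.55, 2.55]. Speed limits (rad/s): [2.22, 2.22, 2.57, 3.14, 3.14, 3.14].

INTERFACE

Orientations are given as [roll, pitch, yaw] about the fixed x, y, z axes, in that order (R = Rz(yaw) Ry(pitch) Rx(roll)).
In Python, from station import * gives the robot as it stands. The module is installed in compiled form; this text tells all that it offers.
- The arm moves only by the tool send_rows, never from a script. Its argument "rows" is a list of rows, each an object of numbers: "dx", "dy", "dz": the shift along the tool's x, y, z in mm; "roll": the turn about the tool's z in degrees; "jaw": the closure, from -1 (fully open) to 1 (shut). In form: [{"dx": .., "dy": .., "dz": .., "roll": .., "jaw": ..}, ...]. A call has 1 to 12 rows; each row shifts and turns the commanded pose from where the row before left it, along the tool's axes as they then stand; what a row does not reach is not made up. A row lasts 1/12 s, in which the tool goes at most 41.7 mm and 7.16 degrees, less where a joint would pass 70% of its speed; a pose out of reach is approached as far as the arm can. A call is refused whole if a number of a shift passes 41.7 or a number of a turn 7.16, either way. A call with a gripper value outside its range is refused whole. The fingers move at their own pace and stop on an object; "force" is the grip in N (left out, the last holds). Time passes only in rows, so rows that do not move let the fingers close. It gives the time, the measured TCP pose, the force, the opening and the grip force at its end, in the units of the state.
- get_obs(): the state, without advancing time (a new reading comes with each control period).
- camera(name): name is "scene" or "top" or "wrist"; returns a dict with "frame" (400x640x3 uint8, red, green, blue), "z_map" (400x640 float32, m along the optical axis (not along the pixel's ray), 0 where there is no reading), "camera_matrix" (3x3 intrinsics, pixels), "D" ([k1, k2, p1, p2, k3] as OpenCV has them; the pictures are not rectified), "rvec" (rotation vector, rad) and "tvec" (3), from world to camera coordinates, as OpenCV has them. Camera axes: x right, y down, z forward; pixel columns grow to the right and rows downward; lengths in m; the calibration is good to about 2 mm. A picture is of the moment at which its call begins.
- hand_in(): hands the job in; it is judged then, once.
The state is a dict: "time_s": time; "qpos": joint angles; "joint_vel": joint speeds; "tau": joint torques, N m; "ee_pos": TCP position; "eef_rot": TCP orientation; "force": force on the tool from outside, world axes, zero at the start; "moment": the same for the moment, N m; "grip_width": finger opening in m; "grip_force": force on a finger pad.
Only numpy, scipy, OpenCV 4.12 (cv2) and the standard library are available. Lean on these libraries where they do the work, as an engineer would, in place of code of your own. Each camera call takes 0.05 s, during which the arm holds its last target. There are 200 camera calls.

TASK

Replace the door of the small grey cabinet: lift the plain old leaf straight up off its two hinge pins and stand it on its bottom edge, leaning steadily against the archive box lying on the left. Then take the new leaf, the one with the recessed slatted field and two hinge sockets that leans against the carton on the right beside a plain board, and lower it so that both sockets go fully down over both pins at once, and leave it hanging there at whatever angle. Leave the plain board where it leans, do not knock over the other things on the desk, and do not bang the doors against the cabinet.

Things in the scene. Friction and masses are not known exactly. Their poses are not given: they have to be found in the camera images.
- cabinet: Fixed grey desktop cabinet, 150 deep (x), 170 wide (y), 215 tall, open at the front. Origin: centre of its underside; its own -x is the open front facing the robot, y to its left. Two steel hinge pins stand upright on brackets at its left front corner, on one vertical axis at x -0.087, y +0.078 of its frame. Its turn about the vertical varies.
- pintle_low (a point): Foot of the lower hinge pin, on its axis, at the top of its seat collar, 35 above the desk. The pin stands 22 above this point: 9 diameter, tapering over its top 8 to 2.4 diameter. Same axes as the cabinet.
- pintle_high (a point): Foot of the upper hinge pin, 115 directly above the lower, 150 above the desk; otherwise the same.
- old_leaf: Loose plain flat grey door leaf, hanging open on the pins, free to turn, pointing from the cabinet's front towards the robot (within 0.25 rad of square), bottom edge 10 above the desk; origin on the hinge axis (own z, up), level with the bottom edge; panel x -0.151 to -0.011, z 0 to 0.190, y +-0.006 (12 thick), about 0.32 kg centred near x -0.078. Free of the pins after 22 of lift. Pinch it by the top edge
- old_low (a point): Centre of the lower end of the old leaf's lower socket, on its hinge axis, 25 above its bottom edge (a tube 21 outside, 12 bore, 25 tall, open through).
- old_high (a point): The same for its upper socket, 140 above its bottom edge.
- old_foot (a point): Middle of the old leaf's bottom edge.
- new_leaf: Loose grey door leaf, a frame (top rail 50 tall) round a recessed slatted field; stands leaning 0.47 rad back on the right carton's left top edge, sockets away from the robot, its upper 80 free above the carton; which of the two places along the carton varies; origin on the hinge axis (own z, up), level with the bottom edge; panel x -0.151 to -0.011, z 0 to 0.190, y +-0.006 (12 thick), about 0.32 kg centred near x -0.078. Pinch it by the top rail
- new_low (a point): Centre of the lower end of the new leaf's lower socket, on its hinge axis, 25 above its bottom edge (a tube 21 outside, 12 bore, 25 tall, open through); lies on pintle_low when hung fully down.
- new_high (a point): The same for its upper socket, 140 above its bottom edge; lies on pintle_high when hung fully down.
- board: Loose plain grey board without sockets, 140 x 12 x 190, leaning on the right carton beside the new leaf in the same way; its frame and extents are those of the leaves. To be left alone.
- left_box: Fixed kraft archive box lying flat on the left, to lean the old leaf on. Origin: centre of its upright end that faces the cabinet, 47 above the desk; that end is 240 wide along the box's own x (roughly away from the robot), top edge 94 above the desk. Own z points level into the box (roughly to the robot's left) for 302; own y points down.
- right_box: Fixed kraft carton lying flat on the right, 360 long (its x, roughly away from the robot), 195 wide (its y, roughly to the left), 96 tall; origin: centre of its underside. The new leaf and the board lean on its +y side.
- tape: Roll of beige masking tape, 103 across, 25 tall, lying loose on the desk in front of the cabinet; origin under its centre. Bystander.
- label_roll: Roll of white labels, 54 across, 40 tall, standing loose; origin under its centre. Bystander.
- stamp: Wooden hand stamp, 25 x 44 x 77 tall, standing loose to the left of the cabinet's front; origin under its centre. Bystander.
- glue_bottle: White bottle with a red tip, 50 across, 151 tall, standing loose at the cabinet's right; origin under its centre. Bystander.

How it is judged:
By the outcome, as a careful person would: the job done as asked, in the order asked, and still so for the second after the job is handed in, with the robot touching nothing.
It also fails if it takes over 58 s, if anything falls off the work surface, if the arm or the gripper's body presses on something with over 40 N, if the wrist force passes 120 N, or if a joint passes its speed limit or range.

## Working session

There is one attempt and no reset: what is moved stays moved. The work goes in short steps, Python scripts to look and compute and a tool call to move; the robot and the scene stay as the last step left them, time stands still between calls to the robot, and variables do not carry over. Pictures are saved under pics/ and viewed, at most 13 in all, crops included, and the job is handed in when it is done.

Besides the shell and the picture viewer there is one more tool, called after ">>>" as a command line: name --argument value ..., lists and objects as JSON in quotes. send_rows: Moves the arm, as the interface text tells. Its arguments: {"type":"object","properties":{"rows":{"type":"array"},"force":{"type":"number"}},"required":["rows"]}

```bash
mkdir -p pics; cat > h.py <<'E'
import numpy as np, cv2, pickle
from station import *
from scipy.spatial.transform import Rotation as R
def snap(n, tag):
    c=camera(n); pickle.dump(c,open(f'{tag}.pkl','wb')); cv2.imwrite(f'pics/{tag}.png',c['frame'][:,:,::-1]); return c
def load(tag): return pickle.load(open(f'{tag}.pkl','rb'))
def cloud(c):
    h,w=c['z_map'].shape
    u,v=np.meshgrid(np.arange(w),np.arange(h))
    p=cv2.undistortPoints(np.stack([u,v],-1).reshape(-1,1,2).astype(np.float64),c['camera_matrix'],np.array(c['D'])).reshape(h,w,2)
    z=c['z_map'].astype(float)
    P=np.dstack([p[...,0]*z,p[...,1]*z,z])
    Rm=cv2.Rodrigues(np.array(c['rvec'],float))[0]
    W=(P-np.array(c['tvec']).reshape(3))@Rm
    W[z==0]=np.nan
    return W
E
python3 - <<'E'
from h import *
o=get_obs(); print({k:np.round(v,3) for k,v in o.items()})
for n in ('scene','top'):
    c=snap(n,n+'0'); W=cloud(c); Rm=cv2.Rodrigues(np.array(c['rvec'],float))[0]; print(n,-Rm.T@np.array(c['tvec']).reshape(3))
E
```

```text
{'time_s': np.float64(0.0), 'qpos': array([-1.368,  0.3  ,  1.522, -0.   ,  1.321, -0.067]), 'joint_vel': array([-0.001, -0.   , -0.002, -0.002,  0.001, -0.001]), 'tau': array([-0.0000e+00, -5.3181e+01, -3.5274e+01,  7.1000e-02,  2.4000e-02,
       -0.0000e+00]), 'ee_pos': array([ 0.147, -0.53 ,  0.205]), 'eef_rot': array([-3.14, -0.  ,  0.27]), 'force': array([-0.381,  0.649, -0.893]), 'moment': array([-0.029,  0.004, -0.022]), 'grip_force': np.float64(0.0), 'grip_width': np.float64(0.094)}
scene [-0.12381873  0.52987982  1.17094647]
top [ 0.34571983 -0.02557213  1.46449873]
```

View pics/scene0.png

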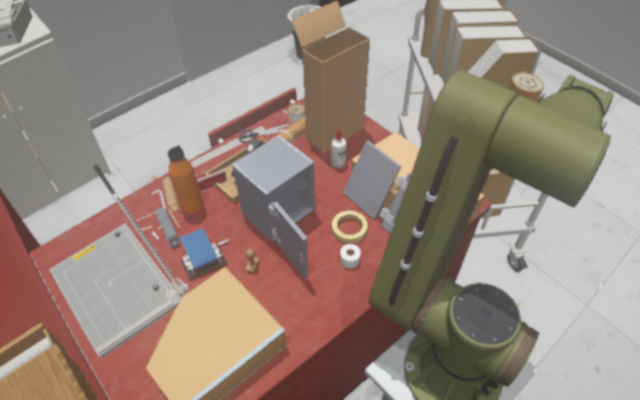

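View pics/top0.png

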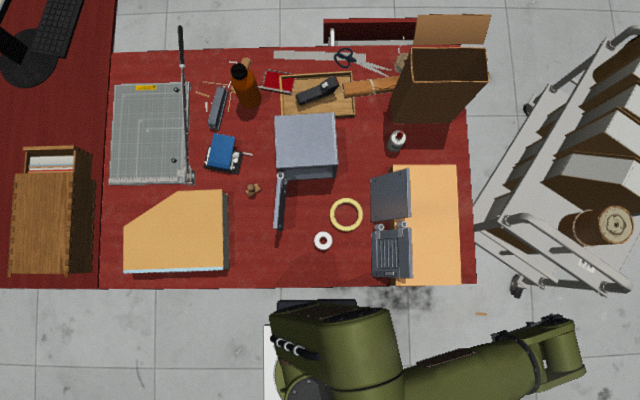

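The top view (pixel up = +x, left = +y) shows the cabinet top at (306,140) and the old leaf from (283,172) to (278,228). The left box's end is near column 227, the new slatted leaf is at (391,252), and the plain board is at (390,198). Next I'll measure these.

```bash
cat > m.py <<'E'
from h import *
W=cloud(load('top0')); S=cloud(load('scene0'))
def at(u,v,r=1): return np.round(np.nanmedian(W[v-r:v+r+1,u-r:u+r+1].reshape(-1,3),0),3)
for n,(u,v) in dict(cabtop=(306,128),desk=(250,260),lbox=(180,240),rbox=(440,250),tape=(333,214),roll=(323,240),stamp=(252,188),glue=(397,140),leaf=(280,200)).items(): print(n,at(u,v))
uu,vv=np.meshgrid(np.arange(640),np.arange(400))
def sel(u0,u1,v0,v1,z0,z1,C=W):
    m=(uu>=u0)&(uu<u1)&(vv>=v0)&(vv<v1)&(C[...,2]>z0)&(C[...,2]<z1); return C[m]
def rect(P):
    r=cv2.minAreaRect(P[:,:2].astype(np.float32)*1000); return np.round(cv2.boxPoints(r)).tolist(),len(P)
c=sel(265,345,105,180,.207,.225); print('cab',rect(c),np.median(c[:,2]))
l=sel(268,290,165,235,.185,.205); print('leaf',rect(l),np.median(l[:,2]))
print('lbox',rect(sel(115,235,185,275,.085,.1)))
print('rbox',rect(sel(412,465,160,290,.088,.103)))
for n,v in (('board',(374,408,178,215)),('new',(374,408,232,275))):
    P=sel(*v,.105,.19); cen=P.mean(0); u,s,vt=np.linalg.svd(P-cen,full_matrices=False); nn=vt[2]*np.sign(vt[2,2])
    print(n,cen.round(3),'normal',nn.round(3),'tilt',np.arccos(nn[2]),'x',np.percentile(P[:,0],[1,99]).round(3),'zmax',np.percentile(P[:,2],[95,99]),'rms',s[2]/len(P)**.5, rect(P))
for n,b in dict(tape=(325,370,190,235,.015,.03),roll=(310,337,228,254,.03,.05),stamp=(243,263,178,198,.02,.09),glue=(385,410,125,155,.03,.17)).items(): print(n,rect(sel(*b)))
E
python3 m.py
```

```text
cabtop [0.712 0.011 0.216]
desk [0.351 0.198 0.   ]
lbox [0.412 0.394 0.093]
rbox [ 0.369 -0.375  0.096]
tape [ 0.489 -0.064  0.021]
roll [ 0.41  -0.032  0.002]
stamp [0.568 0.182 0.073]
glue [ 0.703 -0.261  0.101]
leaf [0.518 0.089 0.165]
cab ([[601.0, 96.0], [607.0, -74.0], [756.0, -68.0], [750.0, 102.0]], 3176) 0.21524589135342545
leaf ([[436.0, 95.0], [604.0, 81.0], [605.0, 94.0], [437.0, 107.0]], 237) 0.197268329052345
lbox ([[314.0, 568.0], [323.0, 262.0], [566.0, 269.0], [557.0, 575.0]], 7079)
rbox ([[264.0, -436.0], [628.0, -440.0], [630.0, -293.0], [266.0, -288.0]], 5635)
board [ 0.527 -0.253  0.141] normal [0.013 0.886 0.463] tilt 1.0891927684002254 x [0.473 0.581] zmax [0.17230835 0.17537544] rms 0.0016709703903212152 ([[471.0, -273.0], [585.0, -273.0], [585.0, -231.0], [471.0, -231.0]], 623)
new [ 0.363 -0.25   0.138] normal [0.008 0.906 0.423] tilt 1.134032481371708 x [0.303 0.423] zmax [0.16622369 0.17129569] rms 0.0019370097640884864 ([[303.0, -265.0], [424.0, -266.0], [425.0, -230.0], [303.0, -229.0]], 627)
tape ([[418.0, -101.0], [487.0, -174.0], [559.0, -105.0], [490.0, -33.0]], 377)
roll ([[373.0, -29.0], [409.0, -67.0], [446.0, -31.0], [410.0, 7.0]], 203)
stamp ([[552.0, 202.0], [572.0, 167.0], [591.0, 179.0], [571.0, 213.0]], 75)
glue ([[682.0, -253.0], [702.0, -295.0], [742.0, -276.0], [722.0, -235.0]], 260)
```

>>> send_rows --rows '[{"dz": -33, "roll": 6.7, "jaw": -1}, {"dz": -33, "roll": 6.7, "jaw": -1}, {"dz": -33, "roll": 6.7, "jaw": -1}, {"dx": 15, "dy": -31, "jaw": -1}, {"dx": 15, "dy": -31, "jaw": -1}, {"dx": 15, "dy": -31, "jaw": -1}, {"dx": 15, "dy": -31, "jaw": -1}, {"dx": 15, "dy": -31, "jaw": -1}, {"dx": 15, "dy": -31, "jaw": -1}, {"dx": 15, "dy": -31, "jaw": -1}, {"dx": 15, "dy": -31, "jaw": -1}, {"dx": 15, "dy": -31, "jaw": -1}]'

```text
invalid input at $.rows[0]: expected keys dx, dy, dz, roll, jaw
```

>>> send_rows --rows '[{"dx": 15, "dy": -31, "jaw": -1}, {"dx": 15, "dy": -31, "jaw": -1}, {"dx": 15, "dy": -31, "jaw": -1}, {"dx": 15, "dy": -31, "jaw": -1}, {"dx": 15, "dy": -31, "jaw": -1}, {"dx": 15, "dy": -31, "jaw": -1}, {"dx": 15, "dy": -31, "jaw": -1}, {"dx": 15, "dy": -31, "jaw": -1}, {"dx": 15, "dy": -31, "jaw": -1}, {"dx": 15, "dy": -31, "jaw": -1}, {"jaw": -1}, {"jaw": -1}]'

```text
invalid input at $.rows[0]: expected keys dx, dy, dz, roll, jaw
```

>>> send_rows --rows '[{"dx": 0, "dy": 0, "dz": -33, "roll": 6.7, "jaw": -1}, {"dx": 0, "dy": 0, "dz": -33, "roll": 6.7, "jaw": -1}, {"dx": 0, "dy": 0, "dz": -33, "roll": 6.7, "jaw": -1}, {"dx": 15, "dy": -31, "dz": 0, "roll": 0, "jaw": -1}, {"dx": 15, "dy": -31, "dz": 0, "roll": 0, "jaw": -1}, {"dx": 15, "dy": -31, "dz": 0, "roll": 0, "jaw": -1}, {"dx": 15, "dy": -31, "dz": 0, "roll": 0, "jaw": -1}, {"dx": 15, "dy": -31, "dz": 0, "roll": 0, "jaw": -1}]'

```text
time_s: 0.77
ee_pos: [0.2343, -0.3801, 0.3041]
eef_rot: [-3.141, 0.0, -0.081]
force: [-0.2, -0.0, 0.4]
grip_width: 0.0941
grip_force: 0.0
```

>>> send_rows --rows '[{"dx": 17, "dy": -35, "dz": 0, "roll": 0, "jaw": -1}, {"dx": 17, "dy": -35, "dz": 0, "roll": 0, "jaw": -1}, {"dx": 17, "dy": -35, "dz": 0, "roll": 0, "jaw": -1}, {"dx": 17, "dy": -35, "dz": 0, "roll": 0, "jaw": -1}, {"dx": 17, "dy": -35, "dz": 0, "roll": 0, "jaw": -1}, {"dx": 17, "dy": -35, "dz": 0, "roll": 0, "jaw": -1}, {"dx": 17, "dy": -35, "dz": 0, "roll": 0, "jaw": -1}, {"dx": 17, "dy": -35, "dz": 0, "roll": 0, "jaw": -1}, {"dx": 17, "dy": -35, "dz": 0, "roll": 0, "jaw": -1}, {"dx": 17, "dy": -35, "dz": 0, "roll": 0, "jaw": -1}, {"dx": 17, "dy": -35, "dz": 0, "roll": 0, "jaw": -1}, {"dx": 17, "dy": -35, "dz": 0, "roll": 0, "jaw": -1}]'

```text
time_s: 1.77
ee_pos: [0.4717, 0.0225, 0.3043]
eef_rot: [3.142, 0.0, -0.081]
force: [0.3, -1.0, 1.0]
grip_width: 0.0937
grip_force: 0.0
```

>>> send_rows --rows '[{"dx": 17, "dy": -35, "dz": 0, "roll": 0, "jaw": -1}, {"dx": 17, "dy": -35, "dz": 0, "roll": 0, "jaw": -1}, {"dx": 0, "dy": 0, "dz": 0, "roll": 0, "jaw": -1}, {"dx": 0, "dy": 0, "dz": 0, "roll": 0, "jaw": -1}]'

```text
time_s: 2.1
ee_pos: [0.5109, 0.0888, 0.3034]
eef_rot: [3.141, 0.002, -0.078]
force: [-0.2, -0.5, 0.0]
grip_width: 0.094
grip_force: 0.0
```

```bash
python3 - <<'E'
from h import *
o=get_obs(); print(o['time_s'],o['ee_pos'],o['eef_rot'])
c=snap('wrist','w1'); W=cloud(c)
m=(W[...,2]>.188)&(W[...,2]<.207)
P=W[m]; P=P[(P[:,0]<.62)&(abs(P[:,1]-.09)<.05)]
print(len(P)); 
if len(P): print(cv2.boxPoints(cv2.minAreaRect((P[:,:2]*1000).astype(np.float32))), np.median(P[:,2]))
E
```

```text
2.1 [0.51087763 0.08877353 0.30339421] [ 3.14122218e+00  1.98955561e-03 -7.83639861e-02]
1978
[[434.3848    96.627975]
 [601.8745    57.810028]
 [609.9531    92.667114]
 [442.46338  131.48506 ]] 0.197996280334123
```

View pics/w1.png

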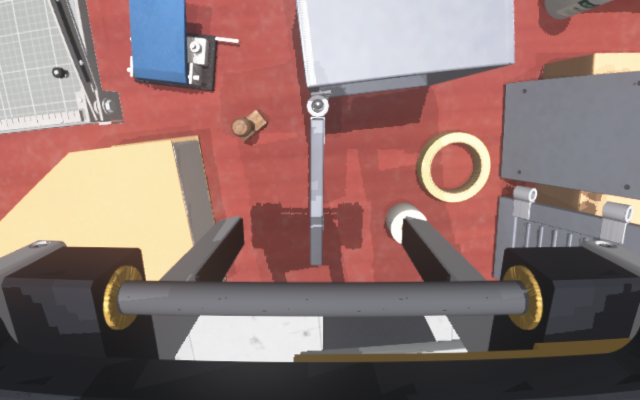

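The wrist view shows the leaf's top edge from (316,118) to (316,262), centred between the fingers. The upper socket with its pin is at (317,105), so I'll take the hinge axis from that and descend.

```bash
cat >> h.py <<'E'
def ray(c,u,v,z):
    p=cv2.undistortPoints(np.array([[[u,v]]],float),c['camera_matrix'],np.array(c['D'])).ravel()
    Rm=cv2.Rodrigues(np.array(c['rvec'],float))[0]; C=-Rm.T@np.array(c['tvec']).reshape(3)
    d=Rm.T@np.array([p[0],p[1],1]); return C+d*(z-C[2])/d[2]
E
python3 - <<'E'
from h import *
c=load('w1'); W=cloud(c)
print('pin tip',ray(c,317.5,105,.172), 'leaf near',ray(c,316,262,.2),'leaf far',ray(c,317,120,.2))
P=W[118:265,300:335].reshape(-1,3); P=P[(P[:,2]>.19)&(P[:,2]<.207)]
print(len(P),P.min(0),P.max(0),np.polyfit(P[:,0],P[:,1],1),np.polyval(np.polyfit(P[:,0],P[:,1],1),[.511,.5885]))
im=cv2.resize(c['frame'][80:280,270:370,::-1],None,fx=3,fy=3); cv2.imwrite('pics/w1c.png',im)
E
```

```text
pin tip [0.58746167 0.08800463 0.172     ] leaf near [0.4415363 0.1009269 0.2      ] leaf far [0.57410426 0.08911336 0.2       ]
1947 [0.43705341 0.08387277 0.19038261] [0.57529242 0.10720287 0.20154873] [-0.08786292  0.13990588] [0.09500793 0.08819855]
```

>>> send_rows --rows '[{"dx": 0, "dy": -3, "dz": 27, "roll": 0, "jaw": -1}, {"dx": 0, "dy": -3, "dz": 27, "roll": 0, "jaw": -1}, {"dx": 0, "dy": 0, "dz": 27, "roll": 0, "jaw": -1}, {"dx": 0, "dy": 0, "dz": 27, "roll": 0, "jaw": -1}, {"dx": 0, "dy": 0, "dz": 25, "roll": 0, "jaw": -0.3}, {"dx": 0, "dy": 0, "dz": 0, "roll": 0, "jaw": 0.2}, {"dx": 0, "dy": 0, "dz": 0, "roll": 0, "jaw": 0.5}]' --force 20

```text
time_s: 2.73
ee_pos: [0.5108, 0.0925, 0.1717]
eef_rot: [3.141, 0.001, -0.082]
force: [0.7, 0.2, 0.4]
grip_width: 0.0774
grip_force: 0.0
```

>>> send_rows --rows '[{"dx": 0, "dy": -2, "dz": 2, "roll": 0, "jaw": 0.5}, {"dx": 0, "dy": 0, "dz": 0, "roll": 0, "jaw": 0.6}, {"dx": 0, "dy": 0, "dz": 0, "roll": 0, "jaw": 0.7}, {"dx": 0, "dy": 0, "dz": 0, "roll": 0, "jaw": 0.8}, {"dx": 0, "dy": 0, "dz": 0, "roll": 0, "jaw": 0.9}, {"dx": 0, "dy": 0, "dz": 0, "roll": 0, "jaw": 1}, {"dx": 0, "dy": 0, "dz": 0, "roll": 0, "jaw": 1}, {"dx": 0, "dy": 0, "dz": 0, "roll": 0, "jaw": 1}, {"dx": 0, "dy": 0, "dz": 0, "roll": 0, "jaw": 1}, {"dx": 0, "dy": 0, "dz": 0, "roll": 0, "jaw": 1}]' --force 35

```text
time_s: 3.57
ee_pos: [0.5114, 0.0953, 0.1694]
eef_rot: [3.141, 0.0, -0.081]
force: [-0.3, -4.4, 1.7]
grip_width: 0.0117
grip_force: 35.0
```

>>> send_rows --rows '[{"dx": 0, "dy": 1, "dz": 0, "roll": 0, "jaw": 1}, {"dx": 0, "dy": 0, "dz": -3, "roll": 0, "jaw": 1}, {"dx": 0, "dy": 0, "dz": -4, "roll": 0, "jaw": 1}, {"dx": 0, "dy": 0, "dz": -5, "roll": 0, "jaw": 1}, {"dx": 0, "dy": 0, "dz": -5, "roll": 0, "jaw": 1}, {"dx": 0, "dy": 0, "dz": -5, "roll": 0, "jaw": 1}, {"dx": 0, "dy": 0, "dz": -5, "roll": 0, "jaw": 1}, {"dx": 0, "dy": 0, "dz": -5, "roll": 0, "jaw": 1}, {"dx": 0, "dy": 0, "dz": -5, "roll": 0, "jaw": 1}, {"dx": 0, "dy": 0, "dz": -5, "roll": 0, "jaw": 1}, {"dx": 0, "dy": 0, "dz": -5, "roll": 0, "jaw": 1}, {"dx": 0, "dy": 0, "dz": 0, "roll": 0, "jaw": 1}]'

```text
time_s: 4.57
ee_pos: [0.5115, 0.0945, 0.2175]
eef_rot: [-3.141, -0.001, -0.081]
force: [-2.2, 0.4, -3.1]
grip_width: 0.0119
grip_force: 35.0
```

```bash
python3 - <<'E'
from h import *
o=get_obs(); print(o['time_s'],o['ee_pos'],o['force'],o['moment'],o['grip_width'])
c=snap('scene','s1'); cv2.imwrite('pics/s1c.png',cv2.resize(c['frame'][100:320,180:400,::-1],None,fx=2.6,fy=2.6))
c=snap('wrist','w2')
E
```

```text
4.5667 [0.51148762 0.09449533 0.21754742] [-2.18525391  0.42103126 -3.05341548] [-0.00126828  0.62034281  0.00294821] 0.011864236218146309
```

View pics/s1c.png

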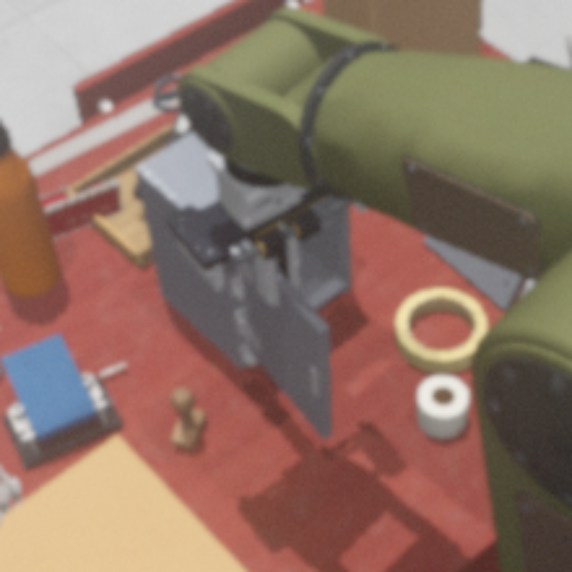

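The leaf hangs clear above both pins, with its bottom at about z 0.058. The stamp, at (185,420) in the crop, is left of the path. I'll move back first, then left.

>>> send_rows --rows '[{"dx": -10, "dy": 0, "dz": 0, "roll": 0, "jaw": 1}, {"dx": -18, "dy": 0, "dz": 0, "roll": 0, "jaw": 1}, {"dx": -18, "dy": 0, "dz": 0, "roll": 0, "jaw": 1}, {"dx": -18, "dy": 0, "dz": 0, "roll": 0, "jaw": 1}, {"dx": -18, "dy": -5, "dz": 0, "roll": -1.3, "jaw": 1}, {"dx": 0, "dy": -14, "dz": 0, "roll": -2.5, "jaw": 1}, {"dx": 0, "dy": -20, "dz": 0, "roll": -2.5, "jaw": 1}, {"dx": 0, "dy": -20, "dz": 0, "roll": 0, "jaw": 1}, {"dx": 2, "dy": -20, "dz": 0, "roll": 0, "jaw": 1}, {"dx": 2, "dy": -20, "dz": 0, "roll": 0, "jaw": 1}, {"dx": 0, "dy": -18, "dz": 5, "roll": 0, "jaw": 1}, {"dx": 0, "dy": -12, "dz": 12, "roll": 0, "jaw": 1}]'

```text
time_s: 5.67
ee_pos: [0.433, 0.2318, 0.2002]
eef_rot: [-3.14, -0.002, 0.03]
force: [0.1, -0.9, -4.4]
grip_width: 0.012
grip_force: 35.0
```

>>> send_rows --rows '[{"dx": 0, "dy": 0, "dz": 14, "roll": 0, "jaw": 1}, {"dx": 0, "dy": 0, "dz": 12, "roll": 0, "jaw": 1}, {"dx": 0, "dy": 0, "dz": 5, "roll": 0, "jaw": 1}, {"dx": 0, "dy": 0, "dz": 0, "roll": 0, "jaw": 1}, {"dx": 0, "dy": 0, "dz": 0, "roll": 0, "jaw": 1}]'

```text
time_s: 6.08
ee_pos: [0.4327, 0.2301, 0.1688]
eef_rot: [-3.142, -0.0, 0.029]
force: [-0.0, -0.9, -4.1]
grip_width: 0.0117
grip_force: 35.0
```

```bash
python3 - <<'E'
from h import *
o=get_obs(); print(o['time_s'],o['ee_pos'],o['eef_rot'],o['force'],o['moment'],o['grip_width'])
c=snap('wrist','w3'); W=cloud(c)
z=W[...,2]; u=np.arange(640)
# box edge near
B=W[(z>.088)&(z<.099)&(W[...,1]>.2)&(W[...,1]<.35)&(W[...,0]<.57)]
for x in (.40,.44,.48,.52):
    b=B[abs(B[:,0]-x)<.004]; print(x,len(b),b[:,1].min() if len(b) else None)
L=W[(z>.1)&(z<.24)&(abs(W[...,1]-o['ee_pos'][1])<.02)&(W[...,0]>o['ee_pos'][0]+.03)]
print(len(L), L.min(0),L.max(0))
t=load('top0'); 
E
```

```text
6.0833 [0.43269948 0.23006009 0.16876394] [-3.14152045e+00 -2.28647728e-04  2.87381223e-02] [-0.00708168 -0.91099489 -4.09853945] [ 0.02349795 -0.03776392  0.01000493] 0.011690291529329721
0.4 851 0.2670463003702054
0.44 942 0.2680795538792776
0.48 1015 0.2693509629756825
0.52 1095 0.2705267735728569
2820 [0.46271976 0.22244223 0.15076176] [0.51848749 0.24311408 0.2009326 ]
```

View pics/w3.png

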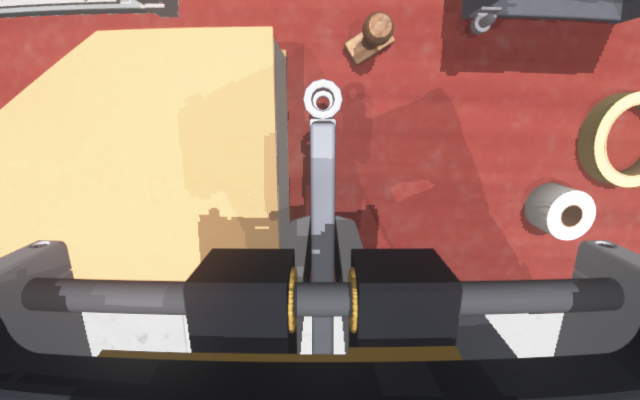

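The leaf is parallel to the box end: its top runs up column 322 with the socket at (322,98), and the box edge is at column 280. I'll lower it now.

>>> send_rows --rows '[{"dx": 0, "dy": -2, "dz": 3, "roll": 0, "jaw": 1}, {"dx": 0, "dy": -2, "dz": 3, "roll": 0, "jaw": 1}, {"dx": 0, "dy": 0, "dz": 2, "roll": 0, "jaw": 1}, {"dx": 0, "dy": 0, "dz": 1, "roll": 0, "jaw": 1}, {"dx": 0, "dy": 0, "dz": 0.5, "roll": 0, "jaw": 1}, {"dx": 0, "dy": 0, "dz": 0, "roll": 0, "jaw": 1}, {"dx": 0, "dy": 0, "dz": 0, "roll": 0, "jaw": 1}]'

```text
time_s: 6.72
ee_pos: [0.4348, 0.2347, 0.1618]
eef_rot: [-3.14, -0.008, 0.029]
force: [7.1, -1.1, 15.8]
grip_width: 0.0116
grip_force: 35.0
```

>>> send_rows --rows '[{"dx": 0, "dy": 0, "dz": -1, "roll": 0, "jaw": 1}, {"dx": 0, "dy": 0, "dz": 0, "roll": 0, "jaw": 0.36}, {"dx": 0, "dy": 0, "dz": 0, "roll": 0, "jaw": 0.36}, {"dx": 0, "dy": 0, "dz": 0, "roll": 0, "jaw": 0.36}, {"dx": 0, "dy": 0, "dz": 0, "roll": 0, "jaw": 0.36}, {"dx": 0, "dy": -4, "dz": 0, "roll": 0, "jaw": 0.36}, {"dx": 0, "dy": -4, "dz": 0, "roll": 0, "jaw": 0.36}, {"dx": 0, "dy": -4, "dz": 0, "roll": 0, "jaw": 0.36}]'

```text
time_s: 7.38
ee_pos: [0.432, 0.2466, 0.1599]
eef_rot: [3.142, 0.0, 0.029]
force: [-0.1, -0.1, -0.4]
grip_width: 0.0302
grip_force: 0.0
```

>>> send_rows --rows '[{"dx": 0, "dy": -4, "dz": 0, "roll": 0, "jaw": 0.36}, {"dx": 0, "dy": -4, "dz": 0, "roll": 0, "jaw": 0.36}, {"dx": 0, "dy": -4, "dz": 0, "roll": 0, "jaw": 0.36}, {"dx": 0, "dy": -4, "dz": 0, "roll": 0, "jaw": 0.36}, {"dx": 0, "dy": -4, "dz": 0, "roll": 0, "jaw": 0.36}, {"dx": 0, "dy": -4, "dz": 0, "roll": 0, "jaw": 0.36}, {"dx": 0, "dy": -4, "dz": 0, "roll": 0, "jaw": 0.36}, {"dx": 0, "dy": -4, "dz": 0, "roll": 0, "jaw": 0.36}, {"dx": 0, "dy": 0, "dz": 0, "roll": 0, "jaw": 0.36}, {"dx": 0, "dy": 0, "dz": 0, "roll": 0, "jaw": 0.36}]'

```text
time_s: 8.22
ee_pos: [0.4311, 0.2783, 0.1599]
eef_rot: [-3.142, -0.0, 0.029]
force: [0.1, 0.2, 0.1]
grip_width: 0.0298
grip_force: 0.3
```

```bash
python3 - <<'E'
from h import *
o=get_obs(); print(o['time_s'],o['ee_pos'],o['eef_rot'],o['force'],o['grip_width'])
c=snap('wrist','w4'); W=cloud(c); z=W[...,2]
m=(W[...,1]>.17)&(W[...,1]<.32)&(W[...,0]>.47)&(W[...,0]<.51)&(z>.1)
P=W[m]
for h in np.arange(.1,.2,.015):
    q=P[abs(P[:,2]-h)<.005]; print(round(h,3),len(q),q[:,1].min() if len(q) else '',q[:,1].max() if len(q) else '')
E
```

```text
8.2167 [0.43110803 0.27826599 0.15994528] [-3.14156833e+00 -4.97358927e-05  2.92707983e-02] [0.07118215 0.19853926 0.05456319] 0.029789801589227314
0.1 61 0.25870507054145514 0.2625965814854151
0.115 133 0.2618551515626666 0.2663253147707069
0.13 155 0.266033385809349 0.28201627375764554
0.145 321 0.26710783825598433 0.28606932262241613
0.16 838 0.271409771526261 0.29304385258412075
0.175 324 0.27865946062666797 0.2835190314307123
0.19 386 0.2832439743008227 0.29355010785712277
```

>>> send_rows --rows '[{"dx": 0, "dy": 0, "dz": 0, "roll": 0, "jaw": 0.2}, {"dx": 0, "dy": 0, "dz": 0, "roll": 0, "jaw": 0}, {"dx": 0, "dy": 0, "dz": 0, "roll": 0, "jaw": -0.2}, {"dx": 0, "dy": 0, "dz": 0, "roll": 0, "jaw": -0.4}, {"dx": 0, "dy": 0, "dz": 0, "roll": 0, "jaw": -0.4}, {"dx": 0, "dy": 0, "dz": -10, "roll": 0, "jaw": -0.6}, {"dx": 0, "dy": 0, "dz": -25, "roll": 0, "jaw": -1}, {"dx": 0, "dy": 0, "dz": -35, "roll": 0, "jaw": -1}, {"dx": 0, "dy": 0, "dz": -35, "roll": 0, "jaw": -1}, {"dx": 0, "dy": 0, "dz": -35, "roll": 0, "jaw": -1}, {"dx": 0, "dy": 20, "dz": -10, "roll": 0, "jaw": -1}]'

```text
time_s: 9.18
ee_pos: [0.4321, 0.2598, 0.3159]
eef_rot: [-3.138, -0.006, 0.031]
force: [0.5, -0.9, 0.8]
grip_width: 0.0933
grip_force: 0.0
```

```bash
python3 - <<'E'
from h import *
o=get_obs(); print(o['time_s'],o['ee_pos'],o['eef_rot'],o['force'],o['grip_width'])
c=snap('scene','s2'); cv2.imwrite('pics/s2c.png',cv2.resize(c['frame'][130:390,130:430,::-1],None,fx=2.2,fy=2.2))
c=snap('wrist','w5'); W=cloud(c); z=W[...,2]
m=(W[...,1]>.17)&(W[...,1]<.32)&(W[...,0]>.47)&(W[...,0]<.51)&(z>.03)
P=W[m]
for h in np.arange(.1,.2,.015):
    q=P[abs(P[:,2]-h)<.005]; print(round(h,3),len(q),q[:,1].min() if len(q) else '',q[:,1].max() if len(q) else '')
E
```

```text
9.1833 [0.4321452  0.25984486 0.31590394] [-3.13810229 -0.00638561  0.03084724] [ 0.51131817 -0.93149291  0.83574332] 0.09329470331359016
0.1 69 0.25794655020029866 0.2624051007012297
0.115 63 0.26267469578086533 0.26683068817941424
0.13 77 0.26656484425942284 0.26995597391482895
0.145 131 0.2677123500814358 0.2874031820840055
0.16 263 0.2724028274434948 0.29294666283976667
0.175 110 0.28003195826282573 0.2838022462455193
0.19 85 0.2839364113300475 0.291781753570003
```

View pics/s2c.png

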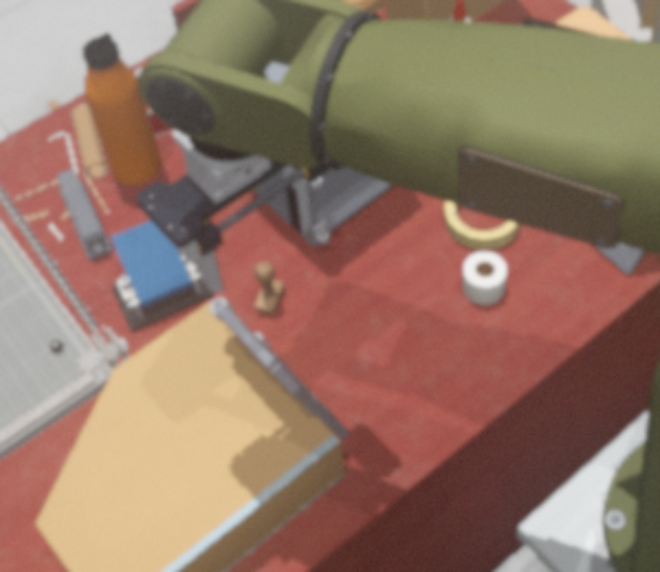

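The old leaf leans along the box's upper edge, from (220,305) to (340,435) in the crop, and hasn't moved since release. Now over to the new leaf.

>>> send_rows --rows '[{"dx": -2, "dy": 15, "dz": 0, "roll": 1.1, "jaw": -1}, {"dx": -4, "dy": 30, "dz": 0, "roll": 1.1, "jaw": -1}, {"dx": -4, "dy": 35, "dz": 0, "roll": 0, "jaw": -1}, {"dx": -4, "dy": 35, "dz": 0, "roll": 0, "jaw": -1}, {"dx": -4, "dy": 35, "dz": 0, "roll": 0, "jaw": -1}, {"dx": -4, "dy": 35, "dz": 0, "roll": 0, "jaw": -1}, {"dx": -4, "dy": 35, "dz": 0, "roll": 0, "jaw": -1}, {"dx": -4, "dy": 35, "dz": 0, "roll": 0, "jaw": -1}, {"dx": -4, "dy": 35, "dz": 0, "roll": 0, "jaw": -1}, {"dx": -4, "dy": 35, "dz": 0, "roll": 0, "jaw": -1}, {"dx": -4, "dy": 35, "dz": 0, "roll": 0, "jaw": -1}, {"dx": -4, "dy": 35, "dz": 0, "roll": 0, "jaw": -1}]'

```text
time_s: 10.28
ee_pos: [0.3824, -0.1379, 0.3096]
eef_rot: [-3.141, 0.001, -0.01]
force: [0.9, 0.3, 1.1]
grip_width: 0.0942
grip_force: 0.0
```

>>> send_rows --rows '[{"dx": -4, "dy": 35, "dz": 0, "roll": 0, "jaw": -1}, {"dx": -4, "dy": 35, "dz": 0, "roll": 0, "jaw": -1}, {"dx": -4, "dy": 35, "dz": 0, "roll": 0, "jaw": -1}, {"dx": -4, "dy": 20, "dz": 0, "roll": 0, "jaw": -1}, {"dx": 0, "dy": 0, "dz": 0, "roll": 0, "jaw": -1}, {"dx": 0, "dy": 0, "dz": 0, "roll": 0, "jaw": -1}]'

```text
time_s: 10.78
ee_pos: [0.3657, -0.2617, 0.3091]
eef_rot: [-3.14, 0.001, -0.011]
force: [1.4, 0.6, -0.2]
grip_width: 0.0945
grip_force: 0.0
```

```bash
python3 - <<'E'
from h import *
o=get_obs(); print(o['time_s'],o['ee_pos'],o['eef_rot'],o['force'],o['qpos'])
c=snap('wrist','w6'); W=cloud(c); z=W[...,2]
m=(W[...,1]>-.32)&(W[...,1]<-.2)&(W[...,0]<.45)&(z>.145)&(z<.19)
P=W[m]; print(P.min(0),P.max(0),len(P))
for x in np.arange(.29,.45,.02):
    q=P[abs(P[:,0]-x)<.005]
    if len(q): i=q[:,2]>np.percentile(q[:,2],99)-.002; print(round(x,3),len(q),'top',q[i].mean(0).round(4), 'front y at z~.15',np.round(q[abs(q[:,2]-.15)<.003][:,1].max(initial=-1),4))
E
```

```text
10.7833 [ 0.36567829 -0.26169507  0.30914067] [-3.14026997e+00  1.30141106e-03 -1.14695184e-02] [ 1.37328583  0.61697084 -0.15046412] [-7.02744726e-01  9.72434076e-03  1.61644650e+00  1.89639337e-04
  1.51726771e+00  8.79511659e-01]
[ 0.29304251 -0.27783872  0.14501471] [ 0.44996544 -0.24787063  0.17549666] 3386
0.29 16 top [ 0.2945 -0.2678  0.1728] front y at z~.15 -0.2552
0.31 202 top [ 0.31   -0.2682  0.1734] front y at z~.15 -0.252
0.33 205 top [ 0.3301 -0.2682  0.1735] front y at z~.15 -0.2522
0.35 214 top [ 0.3502 -0.2682  0.1735] front y at z~.15 -0.2526
0.37 235 top [ 0.3697 -0.2687  0.1736] front y at z~.15 -0.2529
0.39 239 top [ 0.3901 -0.2692  0.1733] front y at z~.15 -0.2532
0.41 260 top [ 0.4103 -0.2695  0.1734] front y at z~.15 -0.2525
0.43 245 top [ 0.4288 -0.2696  0.1734] front y at z~.15 -0.2528
0.45 64 top [ 0.4474 -0.2541  0.1535] front y at z~.15 -0.249
```

View pics/w6.png

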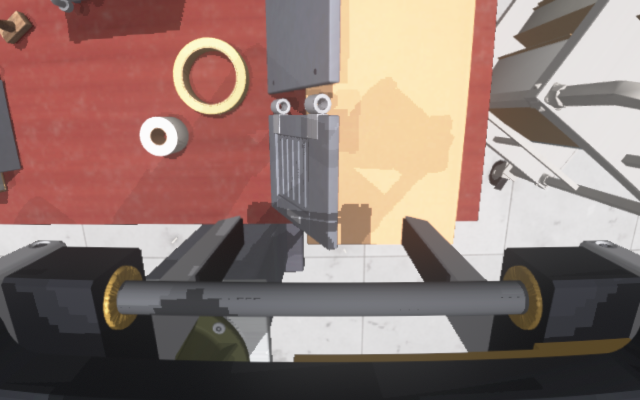

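The wrist view shows the new leaf's top edge at columns 325–338, rows 115–245, with its sockets at (282,106) and (318,104). The plain board is above it at row 88 and up. I'll straddle the top rail and close gently so the leaf turns upright as it lifts.

>>> send_rows --rows '[{"dx": 0, "dy": 1, "dz": 30, "roll": 0, "jaw": -1}, {"dx": 0, "dy": 0, "dz": 35, "roll": 0, "jaw": -1}, {"dx": 0, "dy": 0, "dz": 35, "roll": 0, "jaw": -1}, {"dx": 0, "dy": 0, "dz": 35, "roll": 0, "jaw": -1}, {"dx": 0, "dy": 0, "dz": 20, "roll": 0, "jaw": -0.5}, {"dx": 0, "dy": 0, "dz": 6, "roll": 0, "jaw": 0}, {"dx": 0, "dy": 0, "dz": 0, "roll": 0, "jaw": 0.2}, {"dx": 0, "dy": 0, "dz": 0, "roll": 0, "jaw": 0.3}, {"dx": 0, "dy": 0, "dz": 0, "roll": 0, "jaw": 0.3}, {"dx": 0, "dy": 0, "dz": 0, "roll": 0, "jaw": 0.3}]' --force 6

```text
time_s: 11.67
ee_pos: [0.3665, -0.2627, 0.1503]
eef_rot: [3.14, -0.002, -0.009]
force: [0.0, 0.1, 0.3]
grip_width: 0.0574
grip_force: 0.0
```

>>> send_rows --rows '[{"dx": 0, "dy": 0, "dz": 0, "roll": 0, "jaw": 0.4}, {"dx": 0, "dy": 0, "dz": 0, "roll": 0, "jaw": 0.5}, {"dx": 0, "dy": 0, "dz": 0, "roll": 0, "jaw": 0.5}, {"dx": 0, "dy": 0, "dz": 0, "roll": 0, "jaw": 0.5}]' --force 6

```text
time_s: 12.0
ee_pos: [0.366, -0.2625, 0.1491]
eef_rot: [3.141, -0.0, -0.01]
force: [-0.5, -0.9, 0.2]
grip_width: 0.0304
grip_force: 0.7
```

>>> send_rows --rows '[{"dx": 0, "dy": 0, "dz": 0, "roll": 0, "jaw": 1}, {"dx": 0, "dy": 0, "dz": 0, "roll": 0, "jaw": 1}, {"dx": 0, "dy": -4, "dz": -1, "roll": 0, "jaw": 1}, {"dx": 0, "dy": -6, "dz": -2, "roll": 0, "jaw": 1}, {"dx": 0, "dy": -8, "dz": -3, "roll": 0, "jaw": 1}, {"dx": 0, "dy": -8, "dz": -3, "roll": 0, "jaw": 1}, {"dx": 0, "dy": -8, "dz": -3, "roll": 0, "jaw": 1}, {"dx": 0, "dy": -8, "dz": -3, "roll": 0, "jaw": 1}]' --force 8

```text
time_s: 12.67
ee_pos: [0.3661, -0.2192, 0.1639]
eef_rot: [-3.141, 0.001, -0.009]
force: [0.6, 0.7, -2.1]
grip_width: 0.0154
grip_force: 7.6
```

>>> send_rows --rows '[{"dx": 0, "dy": -8, "dz": -3, "roll": 0, "jaw": 1}, {"dx": 0, "dy": -8, "dz": -3, "roll": 0, "jaw": 1}, {"dx": 0, "dy": -6, "dz": -4, "roll": 0, "jaw": 1}, {"dx": 0, "dy": -4, "dz": -5, "roll": 0, "jaw": 1}, {"dx": 0, "dy": 0, "dz": -6, "roll": 0, "jaw": 1}, {"dx": 0, "dy": 0, "dz": -6, "roll": 0, "jaw": 1}, {"dx": 0, "dy": 0, "dz": -6, "roll": 0, "jaw": 1}, {"dx": 0, "dy": 0, "dz": 0, "roll": 0, "jaw": 1}]' --force 14

```text
time_s: 13.33
ee_pos: [0.367, -0.195, 0.1983]
eef_rot: [3.141, -0.002, -0.01]
force: [-1.1, 0.2, -2.6]
grip_width: 0.0119
grip_force: 14.0
```

Width is 12 mm, so the leaf is upright in the pads. I'll tighten the grip, lift more and check.

>>> send_rows --rows '[{"dx": 0, "dy": 0, "dz": -4, "roll": 0, "jaw": 1}, {"dx": 0, "dy": 0, "dz": -8, "roll": 0, "jaw": 1}, {"dx": 0, "dy": 0, "dz": -12, "roll": 0, "jaw": 1}, {"dx": 0, "dy": 0, "dz": -15, "roll": 0, "jaw": 1}, {"dx": 0, "dy": 0, "dz": -15, "roll": 0, "jaw": 1}, {"dx": 0, "dy": 0, "dz": -10, "roll": 0, "jaw": 1}, {"dx": 0, "dy": 0, "dz": 0, "roll": 0, "jaw": 1}, {"dx": 0, "dy": 0, "dz": 0, "roll": 0, "jaw": 1}]' --force 40

```text
time_s: 14.0
ee_pos: [0.3666, -0.1945, 0.2609]
eef_rot: [3.141, -0.0, -0.01]
force: [0.1, -0.6, -3.4]
grip_width: 0.012
grip_force: 40.0
```

```bash
python3 - <<'E'
from h import *
o=get_obs(); print(o['time_s'],o['ee_pos'],o['eef_rot'],o['force'],o['moment'],o['grip_width'])
e=o['ee_pos']
snap('top','t2')
c=snap('wrist','w7'); W=cloud(c); z=W[...,2]
P=W[(abs(W[...,1]-e[1])<.03)&(W[...,0]>e[0]+.025)&(W[...,0]<e[0]+.1)&(z>.08)]
for x in np.arange(.03,.1,.01):
    q=P[abs(P[:,0]-e[0]-x)<.004]
    if len(q): q=q[q[:,2]>q[:,2].max()-.006]; print(round(x,3),len(q),q[:,2].max()-e[2], (q.min(0)-e).round(4),(q.max(0)-e).round(4))
S=cloud(load('t2')); q=S[(abs(S[...,1]+.273)<.03)&(S[...,0]>.46)&(S[...,0]<.62)&(S[...,2]>.11)]; print('board',np.percentile(q,[1,99],axis=0).round(3))
E
```

```text
14.0 [ 0.36657163 -0.19450797  0.26089239] [ 3.14139017e+00 -2.76399528e-04 -9.55398404e-03] [ 0.12161423 -0.6453472  -3.42671924] [0.00447854 0.00802525 0.00068692] 0.012043640952716525
0.03 8127 0.12360427880635672 [ 0.026  -0.0286  0.1176] [0.034  0.0297 0.1236]
0.04 378 0.024299184677955443 [ 0.036  -0.0054  0.0201] [0.044  0.0061 0.0243]
0.05 399 0.024839594607403814 [ 0.046  -0.0054  0.02  ] [0.054  0.006  0.0248]
0.06 403 0.023881808793091153 [ 0.0562 -0.0054  0.0202] [0.0639 0.0058 0.0239]
0.07 42 0.022836192326755655 [ 0.0662 -0.0049  0.0199] [0.0667 0.0057 0.0228]
0.08 281 -0.001193376867061613 [ 0.0762 -0.0102 -0.007 ] [ 0.084   0.0102 -0.0012]
0.09 60 -0.0014045228951523603 [ 0.0862 -0.0058 -0.0055] [ 0.0881  0.0056 -0.0014]
0.1 7 -0.17091345555231796 [ 0.098  -0.03   -0.1766] [ 0.0999 -0.0273 -0.1709]
board [[ 0.464 -0.28   0.12 ]
 [ 0.602 -0.244  0.178]]
```

View pics/w7.png

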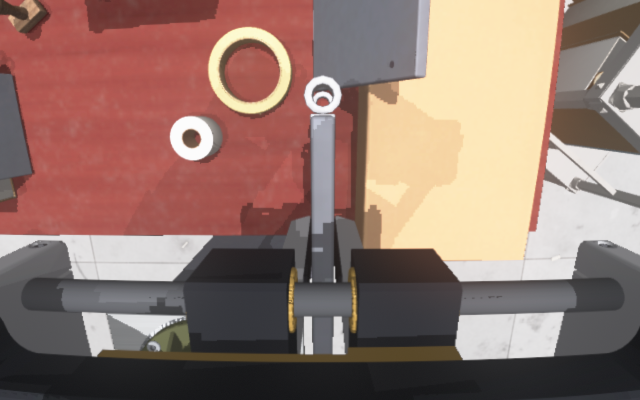

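The leaf hangs upright, with the socket at (322,96) in line with it, and the board hasn't moved. I'll go short of the pins and look again.

>>> send_rows --rows '[{"dx": 4.5, "dy": -13, "dz": 0, "roll": 0, "jaw": 1}, {"dx": 9.2, "dy": -26, "dz": 0, "roll": 0, "jaw": 1}, {"dx": 9.2, "dy": -26, "dz": 0, "roll": 0, "jaw": 1}, {"dx": 9.2, "dy": -26, "dz": 0, "roll": 0, "jaw": 1}, {"dx": 9.2, "dy": -26, "dz": 0, "roll": 0, "jaw": 1}, {"dx": 9.2, "dy": -26, "dz": 0, "roll": 0, "jaw": 1}, {"dx": 9.2, "dy": -26, "dz": 0, "roll": 0, "jaw": 1}, {"dx": 9.2, "dy": -26, "dz": 0, "roll": 0, "jaw": 1}, {"dx": 9.2, "dy": -26, "dz": 0, "roll": 0, "jaw": 1}, {"dx": 9.2, "dy": -26, "dz": 0, "roll": 0, "jaw": 1}, {"dx": 9.2, "dy": -26, "dz": 0, "roll": 0, "jaw": 1}, {"dx": 4.5, "dy": -12, "dz": 0, "roll": 0, "jaw": 1}]'

```text
time_s: 15.1
ee_pos: [0.4705, 0.092, 0.2599]
eef_rot: [-3.141, 0.002, -0.008]
force: [-0.2, -0.7, -2.5]
grip_width: 0.0121
grip_force: 40.0
```

>>> send_rows --rows '[{"dx": 0, "dy": 0, "dz": 15, "roll": 0, "jaw": 1}, {"dx": 0, "dy": 0, "dz": 15, "roll": 0, "jaw": 1}, {"dx": 0, "dy": 0, "dz": 10, "roll": 0, "jaw": 1}, {"dx": 0, "dy": 0, "dz": 0, "roll": 0, "jaw": 1}, {"dx": 0, "dy": 0, "dz": 0, "roll": 0, "jaw": 1}, {"dx": 0, "dy": 0, "dz": 0, "roll": 0, "jaw": 1}]'

```text
time_s: 15.6
ee_pos: [0.4705, 0.0893, 0.2216]
eef_rot: [-3.142, -0.001, -0.01]
force: [0.7, 0.3, -3.0]
grip_width: 0.0117
grip_force: 40.0
```

```bash
python3 - <<'E'
from h import *
o=get_obs(); print(o['time_s'],o['ee_pos'],o['eef_rot'],o['force'])
e=o['ee_pos']
c=snap('wrist','w8'); W=cloud(c); z=W[...,2]
# expected pixels
K,D=c['camera_matrix'],np.array(c['D'])
pr=lambda p: cv2.projectPoints(np.array([p],float),np.array(c['rvec'],float),np.array(c['tvec'],float),K,D)[0].ravel().round(1)
print('tube',pr([e[0]+.0775,e[1],e[2]-.003]),'pin hi',pr([.588,.088,.172]),'pin lo',pr([.588,.088,.057]))
f=c['frame'][20:180,240:400,::-1]; cv2.imwrite('pics/w8c.png',cv2.resize(f,None,fx=3.6,fy=3.6,interpolation=cv2.INTER_CUBIC))
E
```

```text
15.6 [0.47052112 0.08933154 0.22163006] [-3.14150546e+00 -7.91752168e-04 -9.90471667e-03] [ 0.67416774  0.25962702 -2.97900468]
tube [322.2  96.2] pin hi [323.7  38.8] pin lo [323.3  65.1]
```

View pics/w8c.png

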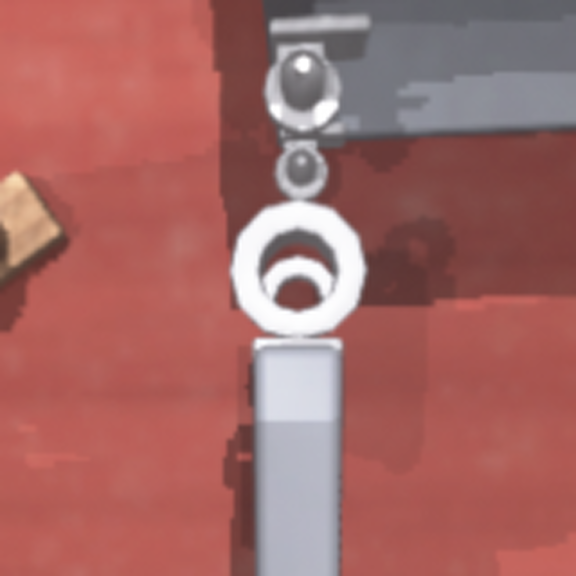

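The crop shows the upper pin tip at full-image (324.4,37.3), the lower pin tip at (323.9,63.8) and the held upper socket's centre at (322.8,94.8). The lower socket shows through its bore.

```bash
python3 - <<'E'
from h import *
c=load('w8'); e=np.array([.47052,.08933,.22163])
print('hi',ray(c,324.4,37.3,.172),'lo',ray(c,323.9,63.8,.057))
t=ray(c,322.8,94.8,e[2]-.003); print('tube',t, t-e)
K,D=c['camera_matrix'],np.array(c['D'])
pr=lambda p: ((cv2.projectPoints(np.array([p],float),np.array(c['rvec'],float),np.array(c['tvec'],float),K,D)[0].ravel()-[240,20])*3.6).round(1)
print('lower tube top, crop px', pr(t-[0,0,.115]), 'bore edges', [pr(t+[dx,dy,-.115]).tolist() for dx,dy in ((.006,0),(-.006,0),(0,.006),(0,-.006))], 'upper bottom',pr(t-[0,0,.025]))
W=cloud(c); q=W[88:102,312:334].reshape(-1,3); q=q[q[:,2]>.2]; print('tube top cloud',q.min(0),q.max(0),np.median(q[:,2]))
q=W[120:190,318:328].reshape(-1,3); q=q[q[:,2]>.23]; print('leaf top',np.median(q[:,2]), np.polyfit(q[:,0],q[:,2],1), np.polyfit(q[:,0],q[:,1],1))
E
```

```text
hi [0.58893292 0.08752312 0.172     ] lo [0.58925375 0.08732962 0.057     ]
tube [0.54875874 0.0890112  0.21863   ] [ 0.07823874 -0.0003188  -0.003     ]
lower tube top, crop px [297.5 298.4] bore edges [[297.3, 273.6], [297.7, 323.0], [273.5, 298.7], [321.5, 298.2]] upper bottom [297.9 278.4]
tube top cloud [0.54537373 0.08318699 0.20030094] [0.55352252 0.09517227 0.2209142 ] 0.21536022071579025
leaf top 0.2446037010721268 [0.00181077 0.2436788 ] [-0.00918403  0.09422503]
```

>>> send_rows --rows '[{"dx": 4, "dy": 0.6, "dz": 0, "roll": 0, "jaw": 1}, {"dx": 8, "dy": 0.6, "dz": 0, "roll": 0, "jaw": 1}, {"dx": 8, "dy": 0, "dz": 0, "roll": 0, "jaw": 1}, {"dx": 8, "dy": 0, "dz": 0, "roll": 0, "jaw": 1}, {"dx": 8, "dy": 0, "dz": 0, "roll": 0, "jaw": 1}, {"dx": 4.2, "dy": 0, "dz": 0, "roll": 0, "jaw": 1}, {"dx": 0, "dy": 0, "dz": 6, "roll": 0, "jaw": 1}, {"dx": 0, "dy": 0, "dz": 6, "roll": 0, "jaw": 1}, {"dx": 0, "dy": 0, "dz": 0, "roll": 0, "jaw": 1}, {"dx": 0, "dy": 0, "dz": 0, "roll": 0, "jaw": 1}, {"dx": 0, "dy": 0, "dz": 0, "roll": 0, "jaw": 1}]'

```text
time_s: 16.57
ee_pos: [0.5103, 0.0881, 0.209]
eef_rot: [-3.142, -0.0, -0.009]
force: [0.2, 1.1, -1.9]
grip_width: 0.0116
grip_force: 40.0
```

```bash
python3 - <<'E'
from h import *
o=get_obs(); e=o['ee_pos']; print(o['time_s'],e,o['eef_rot'],o['force'])
c=snap('wrist','w9')
f=c['frame'][60:140,280:370,::-1]; cv2.imwrite('pics/w9c.png',cv2.resize(f,None,fx=6,fy=6,interpolation=cv2.INTER_CUBIC))
K,D=c['camera_matrix'],np.array(c['D'])
pr=lambda p: ((cv2.projectPoints(np.array([p],float),np.array(c['rvec'],float),np.array(c['tvec'],float),K,D)[0].ravel()-[280,60])*6).round(1)
t=e+[.0782,-.0003,-.003]
print('pin err',np.array([.5890,.0874])-t[:2],'pin tip px',pr([t[0],t[1],.172]),'tube top',pr(t),'tube bottom',pr(t-[0,0,.025]))
E
```

```text
16.5667 [0.51029198 0.08805114 0.20903715] [-3.14153162e+00 -3.70645516e-05 -9.39871470e-03] [ 0.2318507   1.06735555 -1.88334144]
pin err [ 0.00050802 -0.00035114] pin tip px [256.4 228.6] tube top [256.8 209.1] tube bottom [256.5 224.1]
```

View pics/w9c.png

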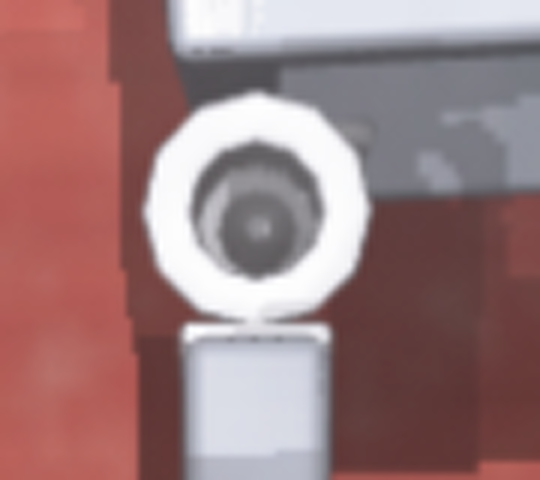

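The pin tip shows through the bore at (259,228), against (256,229) expected, so it is centred within 0.3 mm. Lowering now.

>>> send_rows --rows '[{"dx": 0.4, "dy": 0.3, "dz": 2, "roll": 0, "jaw": 1}, {"dx": 0, "dy": 0, "dz": 3, "roll": 0, "jaw": 1}, {"dx": 0, "dy": 0, "dz": 3, "roll": 0, "jaw": 1}, {"dx": 0, "dy": 0, "dz": 3, "roll": 0, "jaw": 1}, {"dx": 0, "dy": 0, "dz": 3, "roll": 0, "jaw": 1}, {"dx": 0, "dy": 0, "dz": 3, "roll": 0, "jaw": 1}]'

```text
time_s: 17.12
ee_pos: [0.5108, 0.0877, 0.1915]
eef_rot: [3.142, 0.0, -0.009]
force: [0.6, -0.4, -3.1]
grip_width: 0.0119
grip_force: 40.0
```

>>> send_rows --rows '[{"dx": 0, "dy": 0, "dz": 3, "roll": 0, "jaw": 1}, {"dx": 0, "dy": 0, "dz": 3, "roll": 0, "jaw": 1}, {"dx": 0, "dy": 0, "dz": 3, "roll": 0, "jaw": 1}, {"dx": 0, "dy": 0, "dz": 2, "roll": 0, "jaw": 1}, {"dx": 0, "dy": 0, "dz": 1, "roll": 0, "jaw": 1}, {"dx": 0, "dy": 0, "dz": 0, "roll": 0, "jaw": 1}, {"dx": 0, "dy": 0, "dz": 0, "roll": 0, "jaw": 1}]'

```text
time_s: 17.7
ee_pos: [0.5109, 0.0877, 0.18]
eef_rot: [-3.142, -0.0, -0.009]
force: [-0.1, 0.2, -2.6]
grip_width: 0.0118
grip_force: 40.0
```

>>> send_rows --rows '[{"dx": 0, "dy": 0, "dz": 1, "roll": 0, "jaw": 1}, {"dx": 0, "dy": 0, "dz": 1, "roll": 0, "jaw": 1}, {"dx": 0, "dy": 0, "dz": 1, "roll": 0, "jaw": 1}, {"dx": 0, "dy": 0, "dz": 0, "roll": 0, "jaw": 1}, {"dx": 0, "dy": 0, "dz": 0, "roll": 0, "jaw": 1}]'

```text
time_s: 18.12
ee_pos: [0.511, 0.0877, 0.1771]
eef_rot: [-3.142, -0.001, -0.009]
force: [-0.5, 0.3, -1.3]
grip_width: 0.0117
grip_force: 40.0
```

>>> send_rows --rows '[{"dx": 0, "dy": 0, "dz": 0.7, "roll": 0, "jaw": 1}, {"dx": 0, "dy": 0, "dz": 0, "roll": 0, "jaw": 1}, {"dx": 0, "dy": 0, "dz": 0, "roll": 0, "jaw": 1}]'

```text
time_s: 18.37
ee_pos: [0.511, 0.0877, 0.1769]
eef_rot: [-3.141, -0.001, -0.009]
force: [-4.5, 0.9, 4.6]
grip_width: 0.0116
grip_force: 40.0
```

Seated: the upward force rose to +4.6 N at the expected height. Opening the fingers and rising.

>>> send_rows --rows '[{"dx": 0, "dy": 0, "dz": 0, "roll": 0, "jaw": 0.7}, {"dx": 0, "dy": 0, "dz": 0, "roll": 0, "jaw": 0.4}, {"dx": 0, "dy": 0, "dz": 0, "roll": 0, "jaw": 0.1}, {"dx": 0, "dy": 0, "dz": 0, "roll": 0, "jaw": -0.2}, {"dx": 0, "dy": 0, "dz": 0, "roll": 0, "jaw": -0.5}, {"dx": 0, "dy": 0, "dz": -5, "roll": 0, "jaw": -0.5}, {"dx": 0, "dy": 0, "dz": -20, "roll": 0, "jaw": -0.7}, {"dx": 0, "dy": 0, "dz": -30, "roll": 0, "jaw": -1}, {"dx": 0, "dy": 0, "dz": -30, "roll": 0, "jaw": -1}, {"dx": 0, "dy": 0, "dz": -30, "roll": 0, "jaw": -1}, {"dx": 0, "dy": 0, "dz": -10, "roll": 0, "jaw": -1}, {"dx": 0, "dy": 0, "dz": 0, "roll": 0, "jaw": -1}]'

```text
time_s: 19.37
ee_pos: [0.5115, 0.0878, 0.3039]
eef_rot: [-3.141, -0.005, -0.009]
force: [0.0, -0.6, -0.1]
grip_width: 0.0841
grip_force: 0.0
```

```bash
python3 - <<'E'
from h import *
o=get_obs(); print(o['time_s'],o['ee_pos'],o['force'])
c=snap('wrist','w10'); W=cloud(c)
P=W[110:300,280:370].reshape(-1,3); P=P[(P[:,2]>.185)&(P[:,2]<.23)&(P[:,0]<.58)]
print('leaf top',len(P),np.median(P[:,2]),P.min(0),P.max(0))
q=W[(abs(W[...,1]-.27)<.08)&(abs(W[...,0]-.49)<.02)&(W[...,2]>.11)]
for h in (.115,.13,.16,.19):
    a=q[abs(q[:,2]-h)<.005]; print('old',h,len(a),a[:,1].min() if len(a) else '')
t=snap('top','t3'); S=cloud(t); q=S[(abs(S[...,1]+.273)<.03)&(S[...,0]>.46)&(S[...,0]<.62)&(S[...,2]>.11)]; print('board',np.percentile(q,[1,99],axis=0).round(3))
cv2.imwrite('pics/fin.png',cv2.resize(np.vstack([c['frame']])[:,:,::-1],None,fx=1,fy=1))
E
```

```text
19.3667 [0.51149143 0.08778302 0.30391263] [ 0.03321458 -0.55163198 -0.051101  ]
leaf top 1911 0.19805150538412764 [0.43509117 0.08213476 0.18930616] [0.57520992 0.09438468 0.20150843]
old 0.115 155 0.26125288618901604
old 0.13 179 0.26606083844437955
old 0.16 401 0.2709827427182583
old 0.19 51 0.2833259254521732
board [[ 0.464 -0.279  0.121]
 [ 0.602 -0.244  0.177]]
```

View pics/fin.png

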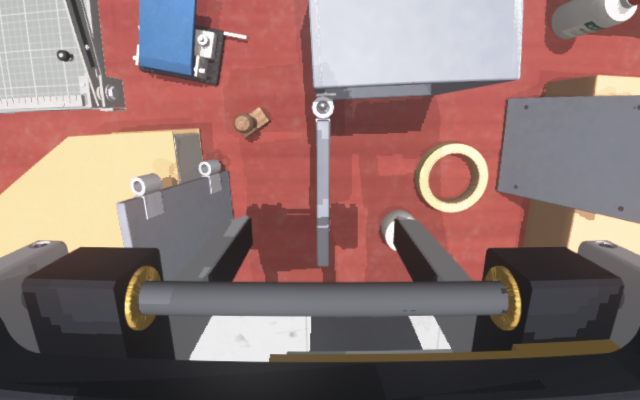

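The new leaf hangs on the pins, with its socket at (322,107) and its top reading z 0.198, the same as the old leaf when hung. The old leaf leans on the box at (180,220), and the board, stamp, tape and bottle all stand. Handing in.

```bash
python3 -c "
from station import *
print(hand_in())"
```

```text
the job is handed in; nothing more can be done
None
```

The job is handed in at about 19.5 s: the old leaf leans steadily on the left box, the new leaf hangs fully down on both pins, and the board still leans where it was with nothing knocked over.

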